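# Make up the sgraffito and painting kits

## Task

Make up two kits from the stock for the ceramics class: the red tray is the sgraffito kit and gets the black underglaze jar and the loop tool; the grey tray is the painting kit and gets the blue jar, the yellow jar and the brush. Stand each jar upright on the floor of a small jar bay of its own and lay each tool flat in the tray's long bay, along the bay, keeping the jars upright and setting everything down without dropping it. Leave the green jar, the clay pot on its round bat and the pale bowl as they stand.

Things in the scene. Friction and masses are not known exactly. Their poses are not given: they have to be found in the camera images.
- red_tray: Red plastic kit tray, fixed, 166 (x) by 172 mm (y), yaw varies; walls 20 mm high, partitions 18, all 4 thick, floor 4 thick. Origin: centre of underside. Long tool bay on the -x side: inside 84 (x) by 164 mm (y), centre x -37 mm, y 0. Two square-ish jar bays on the +x side: inside 70 (x) by 80 mm (y), centres x +44, y +42 and x +44, y -42 mm.
- grey_tray: Grey plastic kit tray, fixed, 166 (x) by 172 mm (y), yaw varies; walls 20 mm high, partitions 18, all 4 thick, floor 4 thick. Origin: centre of underside. Long tool bay on the -x side: inside 84 (x) by 164 mm (y), centre x -37 mm, y 0. Two square-ish jar bays on the +x side: inside 70 (x) by 80 mm (y), centres x +44, y +42 and x +44, y -42 mm.
- black_jar: underglaze jar: round, screw lid and body black, white label band round the body; 62 mm tall, lid 46 mm across, body 44 mm, about 110 g. Stands upright on the table. Origin: centre of its underside; z up along the jar's axis. One of four jars standing in a loose row.
- blue_jar: underglaze jar: round, screw lid and body blue, white label band round the body; 62 mm tall, lid 46 mm across, body 44 mm, about 110 g. Stands upright on the table. Origin: centre of its underside; z up along the jar's axis. One of four jars standing in a loose row.
- yellow_jar: underglaze jar: round, screw lid and body yellow, white label band round the body; 62 mm tall, lid 46 mm across, body 44 mm, about 110 g. Stands upright on the table. Origin: centre of its underside; z up along the jar's axis. One of four jars standing in a loose row.
- loop_tool: loop (trimming) tool lying flat, 140 mm long along its x, about 35 g: dark wooden handle 14 mm wide, 12 mm thick from x -70 to +28 mm, brass ferrule, then a flat steel wire loop 29 mm wide to x +70 mm. Origin: middle of its length at the underside of the handle (z up). Grip the handle across its y near the origin.
- brush: hake brush lying flat, rigid, 140 mm long along its x, about 35 g: white flat handle 18 mm wide, 10 mm thick from x -70 to +10 mm, then a white stitched head 42 mm wide and brown bristle block 40 mm wide to x +70 mm. Origin: middle of its length at the underside (z up). Grip the handle across its y at about x -12 mm.
- green_jar: underglaze jar: round, screw lid and body green, white label band round the body; 62 mm tall, lid 46 mm across, body 44 mm, about 110 g. Stands upright on the table. Origin: centre of its underside; z up along the jar's axis. Fourth jar of the row; it is not part of either kit and stays where it is.
- pot: unfired grey-brown clay pot 100 mm tall and up to 104 mm across, standing on a round plywood bat 140 mm across and 14 mm thick; pot and bat are one thing. Origin: centre of the bat's underside. Bystander.
- bowl: empty cream-white glazed bowl, 110 mm across the rim, 48 mm tall. Origin: centre of its underside. Bystander.

How it is judged:
By the outcome, as a careful person would: the job done as asked, in the order asked, and still so for the second after the job is handed in, with the robot touching nothing.
It also fails if it takes over 109 s, if anything falls off the work surface, if the arm or the gripper's body presses on something with over 40 N, if the wrist force passes 120 N, or if a joint passes its speed limit or range.

## Robot

A 7-joint arm with a two-finger parallel gripper is mounted at the origin on the work surface. World frame = base frame: x ahead of the robot, y to its left, z up, the work surface at z = 0. Lengths are in m, angles in rad, forces in N, time in s.
With the tool pointing down it reaches from about 0.425 to 0.925 m from the base axis. Payload 6.8 kg.
Tool frame: the origin (TCP) lies at the very end of the fingers, on their centre line; the grasp point (between the pads) lies 19 mm behind it; z points along the fingers, y is the line along which they close (so a half turn about z gives the same grasp; the last joint's range is limited). The gripper opens to 85 mm and grips with 20 to 120 N. Pads are 22 mm wide; open, the fingers measure 114 mm over their backs; the gripper's body (76 mm by 85 mm) begins 54 mm behind the grasp point. The pads swing forward as they close: fully open they stand 13 mm farther back than shut.
Start: joints at [1.204, 0.477, 0.022, 1.555, -0.011, 1.109, -0.083], TCP at [0.173, -0.653, 0.231] pointing down, gripper open.
Joint ranges: [-2.96, 2.96], [-0.34, 2.1], [-1.41, 1.46], [0.24, 2.44], [-1.37, 4.51], [0.17, 1.92], [-2.96, 2.96]. Speed limits (rad/s): [2.39, 2.39, 3.14, 3.14, 3.14, 3.14, 3.14].

## Interface

Orientations are given as a unit quaternion [w, x, y, z].
In Python, from station import monitor, eyes, bot gives the robot as it stands.
- The arm moves only by the tool creep_tool, called after "Call:" by a JSON object that holds its "method" and its "body". Schema: {"type":"object","properties":{"ticks":{"type":"array","items":{"type":"array","items":{"type":"array","items":{"type":"number"},"minItems":5,"maxItems":5},"minItems":1,"maxItems":20},"minItems":1,"maxItems":1},"squeeze":{"type":"number"},"only":{"type":"string"},"quiet":{"type":"boolean"},"lines":{"type":"string"}},"required":["ticks"],"additionalProperties":false}. ticks is a list that holds a single list of rows (three levels of brackets), with 1 to 20 rows, each of 5 numbers: dx, dy, dz in shares of the most that a row can go, 1 being 50 mm, then a turn about the tool's z in units of 0.2 rad, then the opening from 0.0 (shut) to 1.0 (fully open); each row shifts and turns the commanded pose from where the row before left it, along the tool's axes as they then stand; what a row does not reach is not made up. A row lasts 1/10 s, in which the tool goes at most 0.05 m and 0.15 rad, less where a joint would pass 70% of its speed; a pose out of reach is approached as far as the arm can. The fingers move at their own pace and stop on an object; squeeze is the grip in N (left out, the last holds). Time passes only in rows, so rows that do not move let the fingers close. The tool returns the time, the measured TCP pose, the force, the opening and the grip force at its end. only (a regular expression) keeps the lines of the reply that match it, lines (a string "A,B") keeps lines A to B, and quiet returns only ok. Input that does not fit is refused with a message, and nothing moves.
- monitor.get_obs(): the state, without advancing time (a new reading comes with each control period).
- eyes.read_camera(name): name is "scene" or "top" or "wrist"; returns the picture (420x560x3 uint8, blue, green, red); there is no depth.
- eyes.camera_info(name): a dict with "vertical_fov" (degrees; the focal length in pixels is half the picture's height over the tangent of half this angle, whatever the lens; pixels are square), "cx", "cy" (the principal point, pixels), "k1" (the pictures are not rectified: a ray, as slopes to the right and down, at radius r is drawn at 1 + k1 r^2 times it, then the intrinsics apply), "view" (4x4, takes a point from world to camera coordinates); the wrist camera has in their place "hand_eye" (4x4, takes a point from camera to tool coordinates, whose origin is the TCP and whose axes are the flange's). Camera axes: x right, y up, looking along -z (the intrinsics and any distortion apply to the point x, -y, -z); pixel columns grow to the right and rows downward; lengths in m; the calibration is good to about 2 mm. A picture is of the moment at which its call begins: read the wrist's pose just before it. camera_info takes no time and is no camera call.
- bot.hand_in(): hands the job in; it is judged then, once.
The state is a dict: "t": time; "q": joint angles; "joint_vel": joint speeds; "joint_torque": joint torques, N m; "eef_pos": TCP position; "tool_rot": TCP orientation; "contact_force": force on the tool from outside, world axes, zero at the start; "torque": the same for the moment, N m; "gripper_width": opening from 0.0 (shut) to 1.0 (fully open); "grasp_force": force on a finger pad.
Only numpy, scipy, OpenCV 4.12 (cv2) and the standard library are available. Lean on these libraries where they do the work, as an engineer would, in place of code of your own. Each camera call takes 0.05 s, during which the arm holds its last target. There are 200 camera calls.

## Working session

There is one attempt and no reset: what is moved stays moved. The work goes in short steps, Python scripts to look and compute and a tool call to move; the robot and the scene stay as the last step left them, time stands still between calls to the robot, and variables do not carry over. Pictures are saved under pics/ and viewed, at most 14 in all, crops included, and the job is handed in when it is done.

```bash
ls; mkdir -p pics; python3 - <<'E'
from station import monitor, eyes, bot
import cv2,numpy as np
for n in("top","scene"):
    im=eyes.read_camera(n);cv2.imwrite(f"pics/{n}0.png",im);i=eyes.camera_info(n);print(n,{k:np.round(v,4).tolist() for k,v in i.items()})
i=eyes.camera_info("wrist");print({k:np.round(v,4).tolist() for k,v in i.items()})
print(monitor.get_obs())
E
```

```text
pics
top {'vertical_fov': 51.4015, 'cx': 284.0991, 'cy': 205.5588, 'k1': -0.0085, 'view': [[-0.049, -0.9988, -0.0014, 0.0244], [0.9722, -0.048, 0.2291, -0.5948], [-0.2289, 0.0099, 0.9734, -0.9572], [0.0, 0.0, 0.0, 1.0]]}
scene {'vertical_fov': 51.7864, 'cx': 275.3412, 'cy': 213.6571, 'k1': -0.1177, 'view': [[0.2452, 0.9693, 0.0165, -0.1602], [-0.5539, 0.1261, 0.8229, 0.2999], [0.7956, -0.2109, 0.5679, -1.5252], [0.0, 0.0, 0.0, 1.0]]}
{'vertical_fov': 67.7807, 'cx': 278.41, 'cy': 212.2838, 'k1': -0.0102, 'hand_eye': [[-0.0002, 0.9512, 0.3085, 0.0797], [1.0, 0.0003, -0.0002, 0.0003], [-0.0002, 0.3085, -0.9512, -0.1435], [0.0, 0.0, 0.0, 1.0]]}
{'t': 0.1, 'q': array([ 1.20391577,  0.47773519,  0.02234923,  1.55636858, -0.0115075 ,
        1.10930514, -0.08311444]), 'joint_vel': array([ 0.00169406, -0.00333431,  0.000975  , -0.00065965,  0.00012503,
       -0.00103889,  0.0012986 ]), 'joint_torque': array([ 4.40243748e-03, -5.97759604e+01,  1.61333419e+00, -2.81959194e+01,
        1.28094296e-02,  4.87604077e-03,  3.65783751e-05]), 'eef_pos': array([ 0.17258023, -0.65199972,  0.23040441]), 'tool_rot': array([-8.27103092e-04,  9.91640640e-01,  1.29027629e-01, -1.68137547e-04]), 'contact_force': array([1.02324975, 1.15965234, 0.05678335]), 'torque': array([0.00250474, 0.00072263, 0.00107368]), 'grasp_force': 0.0, 'gripper_width': 0.999156196965181}
```

View pics/top0.png

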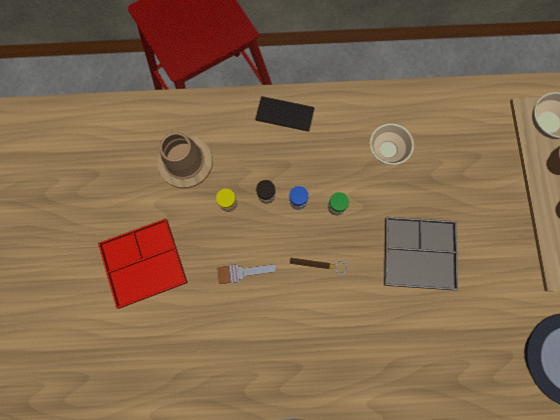

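View pics/scene0.png

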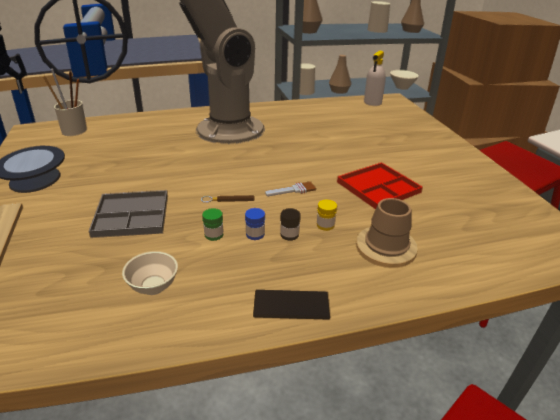

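The top view shows the jars in a row: yellow (226,198), black (266,189), blue (299,196), green (339,202). The brush is at (247,273), the loop tool at (318,264), the red tray at (143,263) and the grey tray at (421,254). On both trays the jar bays are on the far side. The scene view agrees: jars at (327,213), (290,224), (255,223) and (213,223).

```bash
cat > h.py <<'E'
from station import monitor, eyes
import cv2, numpy as np
from scipy.spatial.transform import Rotation as R
def tool():
    o=monitor.get_obs(); T=np.eye(4); w,x,y,z=o["tool_rot"]; T[:3,:3]=R.from_quat([x,y,z,w]).as_matrix(); T[:3,3]=o["eef_pos"]; return T
class View:
    def __init__(s,n):
        T=tool(); s.im=eyes.read_camera(n); i=eyes.camera_info(n)
        s.C=np.linalg.inv(i["view"]) if n!="wrist" else T@np.array(i["hand_eye"])
        f=210/np.tan(np.radians(i["vertical_fov"])/2)
        s.K=np.array([[f,0,i["cx"]],[0,f,i["cy"]],[0,0,1.]]); s.D=np.array([i["k1"],0,0,0,0.]); s.n=n
    def ray(s,p):
        u=cv2.undistortPoints(np.float64(p).reshape(-1,1,2),s.K,s.D)[:,0]
        d=np.c_[u[:,0],-u[:,1],-np.ones(len(u))]@s.C[:3,:3].T
        return s.C[:3,3],d
    def plane(s,p,z):
        o,d=s.ray(p); return o+d*((z-o[2])/d[:,2])[:,None]
    def mask(s,kind,box=None):
        h=cv2.cvtColor(s.im,cv2.COLOR_BGR2HSV); lo,hi=COL[kind]
        m=cv2.inRange(h,lo,hi)
        if kind=="red": m|=cv2.inRange(h,(172,150,60),(180,255,255))
        if box:
            k=np.zeros_like(m); x0,y0,x1,y1=box; k[y0:y1,x0:x1]=1; m*=k
        c,_=cv2.findContours(m,cv2.RETR_EXTERNAL,cv2.CHAIN_APPROX_NONE)
        return max(c,key=cv2.contourArea)[:,0].astype(float)
COL=dict(yellow=((22,150,80),(35,255,255)),blue=((110,130,50),(130,255,255)),green=((50,120,40),(85,255,255)),
  black=((0,0,0),(180,255,40)),red=((0,150,60),(6,255,255)))
def tri(v1,p1,v2,p2):
    a,d=v1.ray(p1);b,e=v2.ray(p2);d=d[0];e=e[0]
    s=np.linalg.lstsq(np.c_[d,-e],b-a,rcond=None)[0]; p,q=a+s[0]*d,b+s[1]*e
    return (p+q)/2,np.linalg.norm(p-q)
def cen(c): return np.array(cv2.minAreaRect(np.float32(c))[0])
def in_tool(P): return np.linalg.inv(tool())@np.r_[P,1]
E
python3 - <<'E'
from h import *
np.set_printoptions(precision=4,suppress=True)
t,s=View("top"),View("scene")
B={"yellow":((205,180,245,215),(312,195,345,235)),"black":((250,172,283,207),(275,203,305,243)),"blue":((285,180,315,212),(240,203,270,243)),"green":((325,185,355,218),(200,203,226,243))}
for k,(a,b) in B.items():
    ca,cb=t.mask(k,a),s.mask(k,b)
    print(k,cv2.boundingRect(np.float32(ca)),cv2.boundingRect(np.float32(cb)),t.plane(cen(ca),.055)[0],*tri(t,cen(ca),s,cen(cb)))
r=cv2.minAreaRect(np.float32(t.mask("red",(80,200,200,320))));print("red",r,t.plane(cv2.boxPoints(r),.02))
# grey: dark outline
print("grey", t.plane([[386,218],[456,219],[457,289],[384,287]],.02))
print("loop", t.plane([[291,261],[330,265],[347,268]],.006), "brush",t.plane([[275,268],[243,272],[218,275]],.006))
print("pot",t.plane([[186,161]],.014),"bowl",t.plane([[391,144]],.048))
E
```

```text
yellow (216, 188, 20, 21) (317, 199, 20, 19) [0.6241 0.1343 0.055 ] [0.6242 0.1331 0.0526] 0.003015571888214702Traceback (most recent call last):
  File "<stdin>", line 6, in <module>
  File "h.py", line 25, in mask
    return max(c,key=cv2.contourArea)[:,0].astype(float)
           ~~~^^^^^^^^^^^^^^^^^^^^^^^
ValueError: max() iterable argument is empty
```

```bash
sed -i 's/(180,255,40))/(180,255,60))/' h.py
cat > m.py <<'E'
from h import *
np.set_printoptions(precision=4,suppress=True)
t,s=View("top"),View("scene")
B={"yellow":((205,180,245,215),(312,195,345,235)),"black":((250,172,283,207),(275,203,305,243)),"blue":((285,180,315,212),(240,203,270,243)),"green":((325,185,355,218),(200,203,226,243))}
for k,(a,b) in B.items():
  try:
    ca,cb=t.mask(k,a),s.mask(k,b)
    print(k,cv2.boundingRect(np.float32(ca)),cv2.boundingRect(np.float32(cb)),t.plane(cen(ca),.055)[0],*tri(t,cen(ca),s,cen(cb)))
  except ValueError: print(k,"none")
r=cv2.minAreaRect(np.float32(t.mask("red",(80,200,200,320))));print("red",r,t.plane(cv2.boxPoints(r),.02))
print("grey", t.plane([[386,218],[456,219],[457,289],[384,287]],.02))
print("loop", t.plane([[291,261],[330,265],[347,268]],.006), "brush",t.plane([[275,268],[243,272],[218,275]],.006))
print("pot",t.plane([[186,161]],.014),"bowl",t.plane([[391,144]],.048))
E
python3 m.py
```

```text
yellow (216, 189, 20, 20) (317, 199, 20, 19) [0.6228 0.1343 0.055 ] [0.6234 0.1336 0.0515] 0.002373598456592108
black (257, 180, 18, 20) (281, 209, 18, 19) [0.6404 0.0377 0.055 ] [0.6416 0.0368 0.0498] 0.0021838986364684895
blue (290, 186, 18, 20) (246, 209, 18, 12) [ 0.6216 -0.0407  0.055 ] [ 0.6209 -0.0413  0.0575] 0.001326265844391989
green (330, 192, 19, 20) (203, 209, 19, 13) [ 0.6021 -0.1354  0.055 ] [ 0.6014 -0.136   0.0575] 0.001955140687056008
red ((140.78831481933594, 263.1678771972656), (68.51947021484375, 77.06304931640625), 70.01689147949219) [[0.5338 0.4621 0.02  ]
 [0.5904 0.2873 0.02  ]
 [0.4315 0.2298 0.02  ]
 [0.3787 0.3994 0.02  ]]
grey [[ 0.5632 -0.2533  0.02  ]
 [ 0.5522 -0.4246  0.02  ]
 [ 0.3843 -0.4036  0.02  ]
 [ 0.3975 -0.2316  0.02  ]]
loop [[ 0.4711 -0.0155  0.006 ]
 [ 0.4568 -0.1093  0.006 ]
 [ 0.4476 -0.1499  0.006 ]] brush [[0.4562 0.0241 0.006 ]
 [0.4504 0.1017 0.006 ]
 [0.4461 0.1621 0.006 ]]
pot [[0.7369 0.2382 0.014 ]] bowl [[ 0.7441 -0.2781  0.048 ]]
```

Careful with the scale: shifts go in shares of 50 mm and turns go in units of 0.2 rad. That gives: -0.131 rad is -0.655.

Call:
{"method": "creep_tool", "body": {"ticks": [[[0,0,0,-0.655,1],[0,0,0,-0.655,1],[0,0,0,-0.655,1],[0,0,0,-0.655,1],[0,0,0,-0.655,1],[0,0,0,-0.655,1],[0,0,0,-0.655,1],[0,0,0,-0.655,1],[0,0,0,-0.655,1],[0,0,0,-0.655,1]]], "squeeze": 25}}

```text
t: 1.3
eef_pos: [0.1726, -0.6525, 0.2312]
tool_rot: [-0.0, 0.706, 0.708, 0.0]
contact_force: [-0.7, -0.2, 0.8]
gripper_width: 1.003
grasp_force: 0.0
```

Call:
{"method": "creep_tool", "body": {"ticks": [[[0.6,0.5,0,0,1],[0.6,0.5,0,0,1],[0.6,0.5,0,0,1],[0.6,0.5,0,0,1],[0.6,0.5,0,0,1],[0.6,0.5,0,0,1],[0.6,0.5,0,0,1],[0.6,0.5,0,0,1],[0.6,0.5,0,0,1],[0.6,0.5,0,0,1],[0.6,0.5,0,0,1],[0.6,0.5,0,0,1],[0,0,0,0,1],[0,0,0,0,1]]]}}

```text
t: 2.7
eef_pos: [0.4739, -0.2924, 0.2313]
tool_rot: [0.0, 0.707, 0.707, -0.0]
contact_force: [-1.0, -0.4, -0.1]
gripper_width: 0.998
grasp_force: 0.0
```

```bash
python3 - <<'E'
from h import *
import pickle
v=View("wrist");pickle.dump(v,open("w1.pkl","wb"));cv2.imwrite("pics/w1.png",v.im);print(v.C)
E
```

```text
[[ 9.99999958e-01 -4.77878821e-06 -2.90806183e-04  4.74524333e-01]
 [ 9.44091235e-05  9.51056321e-01  3.09017580e-01 -2.13384605e-01]
 [ 2.75096329e-04 -3.09017594e-01  9.51056282e-01  3.74798656e-01]
 [ 0.00000000e+00  0.00000000e+00  0.00000000e+00  1.00000000e+00]]
```

View pics/w1.png

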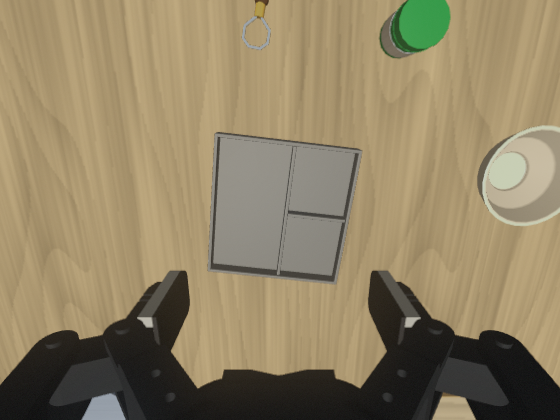

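The wrist view shows the grey tray, rim corners near (216,133), (361,150), (335,283) and (208,270), with the jar bays on the right, which is +x.

Call:
{"method": "creep_tool", "body": {"ticks": [[[0.64,0.18,0,0,1],[0.64,0.18,0,0,1],[0.64,0.18,0,0,1],[0.64,0.18,0,0,1],[0.64,0.18,0,0,1],[0.64,0.18,0,0,1],[0.64,0.18,0,0,1],[0.64,0.18,0,0,1],[0.64,0.18,0,0,1],[0.64,0.18,0,0,1],[0,0,0,0,1],[0,0,0,0,1]]]}}

```text
t: 3.95
eef_pos: [0.5641, 0.0254, 0.231]
tool_rot: [0.0, 0.708, 0.706, -0.0]
contact_force: [-0.6, -0.6, -1.2]
gripper_width: 1.0
grasp_force: 0.0
```

```bash
cat > snap.py <<'E'
import sys,pickle
from h import *
v=View("wrist");n=sys.argv[1];pickle.dump(v,open(n+".pkl","wb"));cv2.imwrite(f"pics/{n}.png",v.im)
E
python3 snap.py w2
```

Call:
{"method": "creep_tool", "body": {"ticks": [[[0.72,-0.12,0,0,1],[0.72,-0.12,0,0,1],[0.72,-0.12,0,0,1],[0.72,-0.12,0,0,1],[0.72,-0.12,0,0,1],[0.72,-0.12,0,0,1],[0.72,-0.12,0,0,1],[0.72,-0.12,0,0,1],[0.72,-0.12,0,0,1],[0.72,-0.12,0,0,1],[0,0,0,0,1],[0,0,0,0,1]]]}}

```text
t: 5.2
eef_pos: [0.5056, 0.3854, 0.2309]
tool_rot: [0.0, 0.708, 0.706, -0.0]
contact_force: [0.5, -0.4, 0.1]
gripper_width: 0.998
grasp_force: 0.0
```

```bash
python3 snap.py w3; python3 -c "
import cv2;cv2.imwrite('pics/w23.png',cv2.resize(cv2.vconcat([cv2.imread('pics/w2.png')[:400],cv2.imread('pics/w3.png')[:400]]),(420,600)))"
```

```text
(no output)
```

View pics/w23.png

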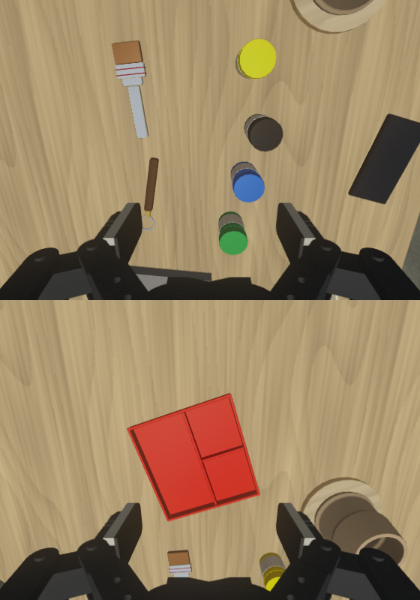

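In w2 (the panel is shown at 0.75 scale, so these are full pixels): yellow lid (342,77), black (352,177), blue (331,250), green (311,322), loop tool handle from (205,212) to (199,285), brush from (170,60) to (190,180). In w3 the red tray's corners are near (171,171), (307,125), (345,258) and (223,293).

```bash
cat > m2.py <<'E'
from h import *
import pickle
np.set_printoptions(precision=4,suppress=True)
w1,w2,w3=[pickle.load(open(f"w{i}.pkl","rb")) for i in(1,2,3)]
t=View("top")
COL.update(black=((0,0,0),(180,110,75)),yellow=((22,150,150),(35,255,255)),blue=((100,130,150),(130,255,255)),green=((50,120,110),(85,255,255)),
 grey=((0,0,0),(180,40,150)),wood=((0,60,20),(20,255,110)),white=((0,0,140),(180,45,255)),bris=((0,120,60),(14,255,190)))
def big(v,k,b):
    c=v.mask(k,b); return c
TB={"yellow":(205,180,245,215),"black":(250,172,283,207),"blue":(285,180,315,212),"green":(325,185,355,218)}
for k,b in dict(yellow=(310,45,375,108),black=(320,150,380,205),blue=(305,210,360,275),green=(285,280,335,345)).items():
    c=big(w2,k,b); e=cv2.fitEllipse(np.float32(c)); p=w2.plane(e[0],.062)[0]
    b=TB[k]; hsv=cv2.cvtColor(t.im,cv2.COLOR_BGR2HSV)[b[1]:b[3],b[0]:b[2]]
    try: ct=cen(t.mask(k,b)); h=tri(w2,e[0],t,ct)
    except ValueError: h=None
    print(k,np.round(e,1) if 0 else e,p,h)
def quad(c):
    h=cv2.convexHull(np.float32(c).reshape(-1,1,2)); 
    for f in np.arange(.01,.1,.005):
        q=cv2.approxPolyDP(h,f*cv2.arcLength(h,True),True)
        if len(q)==4: return q[:,0]
for n,v,k,b in(("red",w3,"red",(150,100,370,310)),("grey",w1,"grey",(190,115,370,300))):
    q=quad(big(v,k,b)); P=v.plane(q,.02); print(n,q.tolist()); print(P, P.mean(0),[np.linalg.norm(P[i]-P[i-1]) for i in range(4)])
    # sides' yaw
    for i in range(4):
        d=P[i]-P[i-1]; print("  yaw",np.degrees(np.arctan2(d[1],d[0])))
for n,k,b in(("loop","wood",(185,200,220,292)),("brush","white",(140,80,205,190)),("bris","bris",(140,45,205,105))):
    r=cv2.minAreaRect(np.float32(big(w2,k,b))); B=cv2.boxPoints(r); print(n,r,w2.plane([r[0]],.01)); print(w2.plane(B,.01))
E
python3 m2.py
```

```text
yellow ((343.2460632324219, 77.55064392089844), (48.19099807739258, 52.315826416015625), 16.34577751159668) [0.6249 0.1335 0.062 ] (array([0.6279, 0.1352, 0.0455]), np.float64(0.0005448259639326787))
black ((352.82318115234375, 177.98414611816406), (43.968441009521484, 45.546714782714844), 106.9197769165039) [0.6403 0.0392 0.062 ] (array([0.6402, 0.0387, 0.059 ]), np.float64(0.001574714626083138))
blue ((331.6278381347656, 250.3859100341797), (35.44035339355469, 39.905235290527344), 77.82276916503906) [ 0.6227 -0.0413  0.062 ] (array([ 0.6218, -0.0403,  0.0637]), np.float64(0.0013008682231932262))
green ((310.9296875, 323.1328125), (30.224319458007812, 36.34377670288086), 83.9465103149414) [ 0.6029 -0.1361  0.062 ] (array([ 0.6028, -0.1357,  0.0624]), np.float64(0.00010079518506676518))
red [[307.0, 125.0], [345.0, 259.0], [223.0, 294.0], [169.0, 172.0]]
[[0.5378 0.4493 0.02  ]
 [0.5895 0.2871 0.02  ]
 [0.4336 0.2372 0.02  ]
 [0.3811 0.398  0.02  ]] [0.4855 0.3429 0.02  ] [np.float64(0.16491381965344), np.float64(0.17020653914028322), np.float64(0.16374728381301643), np.float64(0.169
[... 551 characters left out ...]
8
loop ((201.4218292236328, 245.4339141845703), (11.95077896118164, 70.9949951171875), 6.519801616668701) [[ 0.4665 -0.0582  0.01  ]]
[[ 0.4494 -0.1079  0.01  ]
 [ 0.468  -0.0103  0.01  ]
 [ 0.4824 -0.0121  0.01  ]
 [ 0.4649 -0.11    0.01  ]]
brush ((176.03741455078125, 141.24813842773438), (85.09371185302734, 36.20477294921875), 87.1375961303711) [[0.4477 0.0716 0.01  ]]
[[0.4301 0.1166 0.01  ]
 [0.4701 0.1182 0.01  ]
 [0.4668 0.023  0.01  ]
 [0.4234 0.021  0.01  ]]
bris ((159.89344787597656, 68.32787322998047), (23.08661460876465, 18.378755569458008), 84.80557250976562) [[0.4383 0.1482 0.01  ]]
[[0.4286 0.1586 0.01  ]
 [0.4483 0.1601 0.01  ]
 [0.4481 0.1375 0.01  ]
 [0.428  0.136  0.01  ]]
```

Call:
{"method": "creep_tool", "body": {"ticks": [[[-0.58,0.224,0,0,1],[-0.58,0.224,0,0,1],[-0.58,0.224,0,0,1],[-0.58,0.224,0,0,1],[-0.58,0.224,0,0,1],[-0.58,0.224,0,0,1],[-0.58,0.224,0,0,1],[-0.58,0.224,0,0,1],[-0.58,0.224,0,0,1],[-0.58,0.224,0,0,1],[-0.58,0.224,0,0,1],[-0.54,0.224,0,0,1],[0,0,0,0,1],[0,0,0.6,0,1],[0,0,0.6,0,1],[0,0,0.6,0,1],[0,0,0.6,0,1],[0,0,0,0,1]]]}}

```text
t: 7.1
eef_pos: [0.6351, 0.0382, 0.1072]
tool_rot: [-0.002, 0.708, 0.706, -0.003]
contact_force: [-1.4, -1.7, -0.2]
gripper_width: 1.002
grasp_force: 0.0
```

```bash
python3 - <<'E'
from h import *
for k,p in dict(black=[.6403,.0391,.028]).items(): print(k,in_tool(p))
E
```

```text
black [0.00104959 0.00582161 0.07916823 1.        ]
```

To row units: 0.027 m is 0.54, 0.025 m is 0.5.

Call:
{"method": "creep_tool", "body": {"ticks": [[[0.02,0.11,0.54,0,1],[0,0,0.54,0,1],[0,0,0.5,0,1],[0,0,0,0,1],[0,0,0,0,0.4],[0,0,0,0,0.3],[0,0,0,0,0.2],[0,0,0,0,0.2],[0,0,0,0,0.2],[0,0,0,0,0.2],[0,0,0,0,0.2],[0,0,0,0,0.2]]], "squeeze": 25}}

```text
t: 8.3
eef_pos: [0.6452, 0.0417, 0.0344]
tool_rot: [0.001, 0.708, 0.706, 0.001]
contact_force: [-1.6, -0.9, 7.0]
gripper_width: 0.53
grasp_force: 24.6
```

Call:
{"method": "creep_tool", "body": {"ticks": [[[0,0,0,0,0.2],[0,0,-0.2,0,0.2],[0,0,-0.4,0,0.2],[0,0,-0.6,0,0.2],[0,0,-0.6,0,0.2],[0,0,0,0,0.2],[0,0,0,0,0.2]]], "squeeze": 30}}

```text
t: 9.0
eef_pos: [0.6446, 0.0414, 0.1237]
tool_rot: [0.001, 0.708, 0.706, 0.001]
contact_force: [-1.7, -0.5, -2.0]
gripper_width: 0.527
grasp_force: 31.0
```

```bash
python3 snap.py w4
```

```text
(no output)
```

View pics/w4.png

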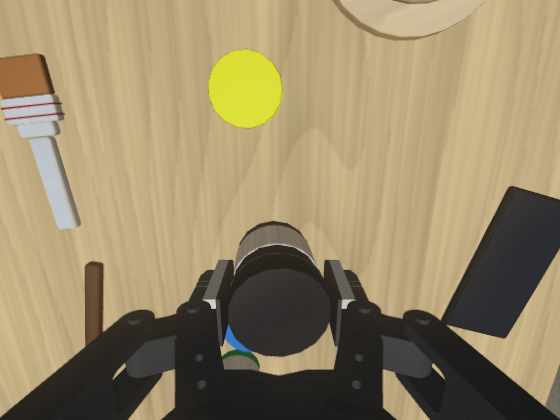

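The black jar is held upright with its lid at (279,300), and the yellow lid at (245,88) hasn't been disturbed.

To row units: 0.028 m is 0.56, 0.026 m is 0.52.

Call:
{"method": "creep_tool", "body": {"ticks": [[[0,0,-0.4,0,0.2],[0.36,-0.14,0,0,0.2],[0.52,-0.2,0,0,0.2],[0.56,-0.2,0,0,0.2],[0.56,-0.2,0,0,0.2],[0.56,-0.2,0,0,0.2],[0.56,-0.2,0,0,0.2],[0.56,-0.2,0,0,0.2],[0.56,-0.2,0,0,0.2],[0.52,-0.2,0,0,0.2],[0.4,-0.2,0.2,0,0.2],[0.4,-0.14,0.4,0,0.2],[0,0,0.2,0,0.2],[0,0,0,0,0.2],[0,0,0,0,0.2],[0,0,0,0,0.2]]], "squeeze": 30}}

```text
t: 10.65
eef_pos: [0.5416, 0.3186, 0.1027]
tool_rot: [0.0, 0.708, 0.706, 0.0]
contact_force: [-0.1, 0.4, -1.0]
gripper_width: 0.528
grasp_force: 31.0
```

```bash
python3 - <<'E'
from h import *
print(in_tool([.5403,.319,.0385]))
E
```

```text
[ 3.81990972e-04 -1.35245606e-03  6.41970752e-02  1.00000000e+00]
```

Call:
{"method": "creep_tool", "body": {"ticks": [[[0,-0.02,0.4,0,0.2],[0,0,0.4,0,0.2],[0,0,0.3,0,0.2],[0,0,0.08,0,0.2],[0,0,0.04,0,0.2],[0,0,0,0,0.2],[0,0,0,0,0.2]]]}}

```text
t: 11.35
eef_pos: [0.5402, 0.3202, 0.0422]
tool_rot: [0.0, 0.708, 0.706, 0.001]
contact_force: [0.5, -0.2, -1.4]
gripper_width: 0.531
grasp_force: 31.1
```

Call:
{"method": "creep_tool", "body": {"ticks": [[[0,0,0.04,0,0.2],[0,0,0,0,0.2],[0,0,0,0,0.2]]]}}

```text
t: 11.65
eef_pos: [0.5397, 0.3198, 0.0395]
tool_rot: [0.0, 0.708, 0.706, 0.0]
contact_force: [-0.4, -0.3, -0.7]
gripper_width: 0.532
grasp_force: 31.1
```

Call:
{"method": "creep_tool", "body": {"ticks": [[[0,0,0.02,0,0.2],[0,0,0,0,0.2],[0,0,0,0,0.2]]]}}

```text
t: 11.95
eef_pos: [0.5398, 0.3199, 0.0386]
tool_rot: [0.0, 0.708, 0.706, 0.0]
contact_force: [-1.5, 0.3, 2.9]
gripper_width: 0.526
grasp_force: 31.2
```

Call:
{"method": "creep_tool", "body": {"ticks": [[[0,0,0.02,0,0.2],[0,0,0,0,0.2],[0,0,0,0,0.2]]]}}

```text
t: 12.25
eef_pos: [0.5397, 0.3203, 0.0385]
tool_rot: [0.0, 0.708, 0.706, 0.0]
contact_force: [-1.8, -1.3, 9.7]
gripper_width: 0.528
grasp_force: 31.7
```

Call:
{"method": "creep_tool", "body": {"ticks": [[[0,0,0.02,0,0.2],[0,0,0,0,0.2],[0,0,0,0,0.2]]]}}

```text
t: 12.55
eef_pos: [0.5397, 0.3206, 0.0383]
tool_rot: [0.0, 0.708, 0.707, 0.001]
contact_force: [-3.9, -2.8, 15.9]
gripper_width: 0.531
grasp_force: 32.2
```

To row units: -0.03 m is -0.6, -0.025 m is -0.5.

Call:
{"method": "creep_tool", "body": {"ticks": [[[0,0,-0.02,0,0.55],[0,0,0,0,0.65],[0,0,0,0,0.8],[0,0,0,0,0.8],[0,0,0,0,0.8],[0,0,-0.2,0,0.8],[0,0,-0.5,0,0.8],[0,0,-0.6,0,0.8],[0,0,-0.6,0,0.8],[0,0,0,0,0.8]]]}}

```text
t: 13.55
eef_pos: [0.5419, 0.3219, 0.1376]
tool_rot: [0.001, 0.708, 0.706, 0.004]
contact_force: [0.6, 1.3, -0.3]
gripper_width: 0.799
grasp_force: 0.0
```

```bash
python3 snap.py w5
```

Call:
{"method": "creep_tool", "body": {"ticks": [[[-0.4,-0.08,0,0.1,0.6],[-0.56,-0.11,0,0.1,0.6],[-0.58,-0.11,0,0,0.6],[-0.58,-0.11,0,0,0.6],[-0.58,-0.11,0,0,0.6],[-0.58,-0.11,0,0,0.6],[-0.58,-0.11,0,0,0.6],[-0.58,-0.11,0,0,0.6],[-0.58,-0.11,0,0,0.6],[-0.58,-0.11,0,0,0.6],[-0.58,-0.11,0,0,0.6],[-0.58,-0.11,0,0,0.6],[-0.58,-0.11,0,0,0.6],[-0.58,-0.11,0,0.25,0.6],[-0.2,-0.04,0,0.5,0.6],[0,0,0,0,0.6],[0,0,0,0,0.6]]]}}

```text
t: 15.3
eef_pos: [0.4459, -0.0823, 0.1321]
tool_rot: [-0.0, 0.771, 0.637, -0.0]
contact_force: [-0.3, 0.5, -0.1]
gripper_width: 0.6
grasp_force: 0.0
```

```bash
python3 snap.py w6; python3 - <<'E'
from h import *
print(in_tool([.4626,-.0788,.003]),R.from_matrix(tool()[:3,:3]).apply([1,0,0]))
import pickle
a,b=[pickle.load(open(f"w{i}.pkl","rb")).im for i in (5,6)]
cv2.imwrite("pics/w56.png",cv2.resize(cv2.vconcat([a,b]),(400,600)))
E
```

```text
[0.00599207 0.01564881 0.12919134 1.        ] [1.87363263e-01 9.82290586e-01 4.60375657e-04]
```

View pics/w56.png

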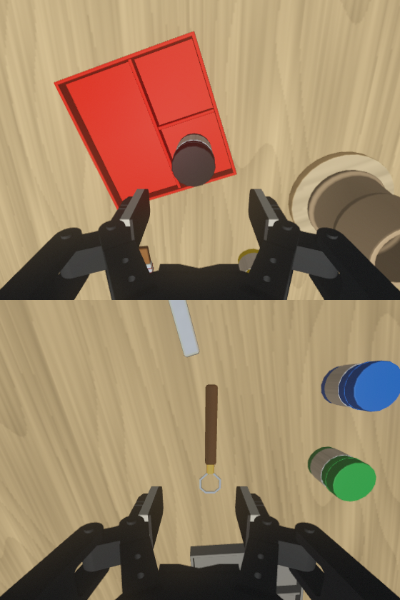

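The black jar stands in the red tray's lower-right bay. The loop tool is clear at full pixels (294,119) to (294,231) in w6, lined up with the gripper.

```bash
python3 - <<'E'
from h import *
import pickle
np.set_printoptions(precision=4,suppress=True)
COL["wood"]=((0,60,20),(20,255,110))
w2,w6=[pickle.load(open(f"w{i}.pkl","rb")) for i in(2,6)]
def ends(v,b):
    r=cv2.minAreaRect(np.float32(v.mask("wood",b)));B=cv2.boxPoints(r);B=B[np.argsort(B[:,1])];print(r,v.plane([B[:2].mean(0),B[2:].mean(0)],.012));return B[:2].mean(0),B[2:].mean(0)
e2=ends(w2,(185,200,220,292));e6=ends(w6,(270,100,320,240))
for a,b in zip(e2,e6): print(tri(w2,a,w6,b))
P=w6.plane(e6,.012);u=(P[1]-P[0]);u/=np.linalg.norm(u);o=P[0]+.07*u;print(o,u);print(in_tool([*o[:2],.003]), np.linalg.inv(tool())[:3,:3]@u)
E
```

```text
((201.4218292236328, 245.4339141845703), (11.95077896118164, 70.9949951171875), 6.519801616668701) [[ 0.4757 -0.0105  0.012 ]
 [ 0.4577 -0.1078  0.012 ]]
((295.26556396484375, 174.004150390625), (16.185523986816406, 110.17404174804688), 0.8951737284660339) [[ 0.4743 -0.0134  0.012 ]
 [ 0.4565 -0.107   0.012 ]]
(array([ 0.4743, -0.0133,  0.0047]), np.float64(0.0011076148712591768))
(array([ 0.4568, -0.1085,  0.0098]), np.float64(0.0012815819250071173))
[ 0.4612 -0.0822  0.012 ] [-0.1874 -0.9823  0.    ]
[0.0024 0.0149 0.1292 1.    ] [-1.     -0.     -0.0005]
```

Call:
{"method": "creep_tool", "body": {"ticks": [[[0.04,0.3,0.2,0,0.5],[0,0,0.6,0,0.5],[0,0,0.6,0,0.5],[0,0,0.6,0,0.5],[0,0,0.36,0,0.5],[0,0,0,0,0.5],[0,0,0,0,0.5],[0,0,0,0,0.5]]], "squeeze": 25}}

```text
t: 16.15
eef_pos: [0.4621, -0.0832, 0.0153]
tool_rot: [0.001, 0.771, 0.637, 0.001]
contact_force: [0.2, 0.4, 0.2]
gripper_width: 0.497
grasp_force: 0.0
```

```bash
python3 - <<'E'
from h import *
print(in_tool([.4612,-.0822,.003]))
E
```

```text
[ 8.42582141e-04 -1.15272549e-03  1.23448052e-02  1.00000000e+00]
```

To row units: 0.006 m is 0.12, 0.0055 m is 0.11.

Call:
{"method": "creep_tool", "body": {"ticks": [[[0,-0.02,0.12,0,0.5],[0,0,0.11,0,0.5],[0,0,0,0,0.4],[0,0,0,0,0.3],[0,0,0,0,0.2],[0,0,0,0,0.1],[0,0,0,0,0.05],[0,0,0,0,0.05],[0,0,0,0,0.05],[0,0,0,0,0.05]]], "squeeze": 30}}

```text
t: 17.15
eef_pos: [0.4603, -0.0836, 0.003]
tool_rot: [0.0, 0.772, 0.636, 0.0]
contact_force: [-0.5, -0.2, 4.9]
gripper_width: 0.154
grasp_force: 31.3
```

To row units: -0.01 m is -0.2, -0.03 m is -0.6.

Call:
{"method": "creep_tool", "body": {"ticks": [[[0,0,-0.2,0,0.05],[0,0,-0.5,0,0.05],[0,0,-0.6,0,0.05],[0,0,-0.6,0,0.05],[0.36,-0.08,0,0,0.05],[0.56,-0.12,0,0,0.05],[0.56,-0.12,0,0,0.05],[0.56,-0.12,0,0,0.05],[0.56,-0.12,0,0,0.05],[0.56,-0.12,0,0,0.05],[0.56,-0.12,0,0,0.05],[0.56,-0.12,0,0,0.05],[0.56,-0.12,0,0,0.05],[0.56,-0.12,0,0,0.05],[0.56,-0.12,0,0,0.05],[0.56,-0.12,0,0,0.05],[0.56,-0.12,0,0,0.05],[0.56,-0.12,0,0,0.05],[0.48,-0.1,0,0,0.05],[0,0,0,0,0.05]]], "squeeze": 30}}

```text
t: 19.15
eef_pos: [0.4511, 0.3361, 0.0987]
tool_rot: [-0.001, 0.77, 0.638, 0.001]
contact_force: [0.2, -0.3, 0.4]
gripper_width: 0.153
grasp_force: 30.7
```

Call:
{"method": "creep_tool", "body": {"ticks": [[[0,0,0,-0.5,0.05],[0,0,0,-0.65,0.05],[0,0,0,-0.65,0.05],[0,0,0,-0.5,0.05],[0,0,0,-0.215,0.05],[0,0,0,0,0.05],[0,0,0,0,0.05]]]}}

```text
t: 19.85
eef_pos: [0.4523, 0.3309, 0.0979]
tool_rot: [0.0, 0.59, 0.808, -0.0]
contact_force: [0.3, -0.4, -0.8]
gripper_width: 0.156
grasp_force: 30.6
```

```bash
python3 snap.py w7;python3 - <<'E'
from h import *
print(in_tool([.4503,.3315,.007]),tool()[:3,0])
E
```

```text
[ 0.00106861 -0.00174721  0.09090924  1.        ] [-3.04431614e-01  9.52534122e-01 -3.73424095e-04]
```

View pics/w7.png

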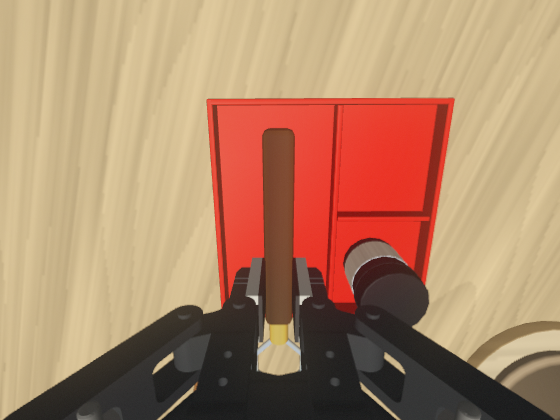

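The tool is lined up over the long bay and parallel to it, with the butt at (278,130). The red bay's left wall is at x≈215 and the partition at x≈335.

Call:
{"method": "creep_tool", "body": {"ticks": [[[0.02,-0.02,0.4,0,0.05],[0,0,0.5,0,0.05],[0,0,0.5,0,0.05],[0,0,0.24,0,0.05],[0,0,0.1,0,0.05],[0,0,0,0,0.05],[0,0,0,0,0.05]]]}}

```text
t: 20.6
eef_pos: [0.4514, 0.3329, 0.0117]
tool_rot: [0.0, 0.589, 0.808, 0.001]
contact_force: [0.3, 0.7, -0.6]
gripper_width: 0.156
grasp_force: 30.6
```

Call:
{"method": "creep_tool", "body": {"ticks": [[[0,0,0.03,0,0.05],[0,0,0,0,0.05],[0,0,0,0,0.05]]]}}

```text
t: 20.9
eef_pos: [0.4512, 0.3323, 0.0097]
tool_rot: [0.0, 0.589, 0.808, 0.0]
contact_force: [-0.8, 0.1, -0.2]
gripper_width: 0.15
grasp_force: 30.6
```

Call:
{"method": "creep_tool", "body": {"ticks": [[[0,0,0.03,0,0.05],[0,0,0,0,0.05],[0,0,0,0,0.05]]]}}

```text
t: 21.2
eef_pos: [0.4509, 0.3322, 0.0078]
tool_rot: [-0.0, 0.589, 0.808, -0.0]
contact_force: [0.2, 0.2, -0.4]
gripper_width: 0.153
grasp_force: 30.6
```

Call:
{"method": "creep_tool", "body": {"ticks": [[[0,0,0.02,0,0.05],[0,0,0,0,0.05],[0,0,0,0,0.05]]]}}

```text
t: 21.5
eef_pos: [0.451, 0.3323, 0.0071]
tool_rot: [0.0, 0.589, 0.808, 0.0]
contact_force: [-0.3, -0.5, 4.6]
gripper_width: 0.155
grasp_force: 31.2
```

Call:
{"method": "creep_tool", "body": {"ticks": [[[0,0,0.02,0,0.05],[0,0,0,0,0.05],[0,0,0,0,0.05]]]}}

```text
t: 21.8
eef_pos: [0.451, 0.3323, 0.007]
tool_rot: [0.001, 0.589, 0.808, 0.0]
contact_force: [-2.9, -3.6, 15.3]
gripper_width: 0.149
grasp_force: 32.5
```

Call:
{"method": "creep_tool", "body": {"ticks": [[[0,0,-0.02,0,0.2],[0,0,0,0,0.35],[0,0,0,0,0.35],[0,0,-0.2,0,0.35],[0,0,-0.5,0,0.35],[0,0,-0.6,0.25,0.35],[0,0,-0.6,0.5,0.35],[0,0,-0.6,0.5,0.5],[0,0,0,0.32,0.7],[0,0,0,0,1]]]}}

```text
t: 22.8
eef_pos: [0.4514, 0.3327, 0.1333]
tool_rot: [0.0, 0.708, 0.706, 0.001]
contact_force: [-0.7, -0.1, -0.7]
gripper_width: 0.823
grasp_force: 0.0
```

```bash
python3 snap.py w8
```

Call:
{"method": "creep_tool", "body": {"ticks": [[[-0.4,0.18,0,0,1],[-0.54,0.24,0,0,1],[-0.58,0.27,0,0,1],[-0.58,0.27,0,0,1],[-0.58,0.27,0,0,1],[-0.58,0.27,0,0,1],[-0.58,0.27,0,0,1],[-0.58,0.27,0,0,1],[-0.58,0.27,0,0,1],[-0.58,0.27,0,0,1],[-0.58,0.27,0,0,1],[-0.58,0.27,0,0,1],[-0.58,0.27,0,0,1],[0,0,0,0,1],[0,0,0,0,1],[0,0,0,0,1]]]}}

```text
t: 24.45
eef_pos: [0.6185, -0.0329, 0.1312]
tool_rot: [-0.001, 0.707, 0.707, -0.0]
contact_force: [0.6, 0.5, 0.3]
gripper_width: 1.0
grasp_force: 0.0
```

```bash
python3 snap.py w9; python3 - <<'E'
from h import *
print(in_tool([.6225,-.041,.030]),tool()[:3,0])
import pickle
a,b=[pickle.load(open(f"w{i}.pkl","rb")).im for i in (8,9)]
cv2.imwrite("pics/w89.png",cv2.resize(cv2.vconcat([a,b]),(400,600)))
E
```

```text
[-0.00845844  0.00392995  0.10145085  1.        ] [2.12558367e-04 9.99999612e-01 8.54908851e-04]
```

View pics/w89.png

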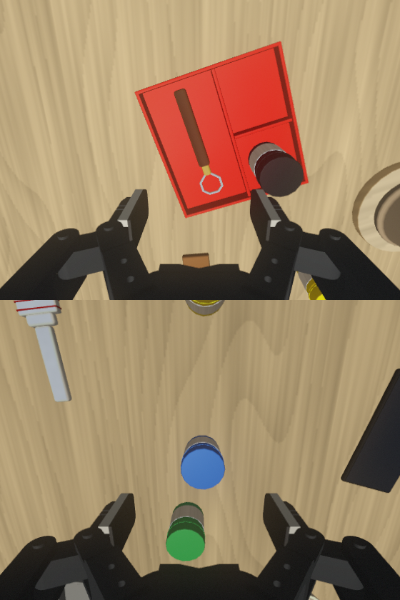

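The red kit is complete: the tool lies flat in the long bay. Blue's lid is at about (203,467) in the lower panel, ahead of the gripper as expected.

Call:
{"method": "creep_tool", "body": {"ticks": [[[-0.16,0.06,0.4,0,1],[0,0,0.5,0,1],[0,0,0.5,0,1],[0,0,0.4,0,1],[0,0,0.18,0,1],[0,0,0,0,1],[0,0,0,0,0.4],[0,0,0,0,0.3],[0,0,0,0,0.2],[0,0,0,0,0.2],[0,0,0,0,0.2],[0,0,0,0,0.2],[0,0,0,0,0.2]]], "squeeze": 30}}

```text
t: 25.8
eef_pos: [0.6231, -0.0422, 0.0341]
tool_rot: [0.001, 0.708, 0.706, 0.001]
contact_force: [-1.4, 0.1, 6.7]
gripper_width: 0.527
grasp_force: 30.1
```

Call:
{"method": "creep_tool", "body": {"ticks": [[[0,0,0,0,0.2],[0,0,-0.2,0,0.2],[0,0,-0.4,0,0.2],[0,0,-0.6,0,0.2],[0,0,-0.6,0,0.2],[0,0,-0.4,0,0.2],[0,0,0,0,0.2],[0,0,0,0,0.2]]]}}

```text
t: 26.6
eef_pos: [0.6221, -0.0425, 0.143]
tool_rot: [0.0, 0.708, 0.706, 0.0]
contact_force: [-0.9, -0.5, -1.8]
gripper_width: 0.528
grasp_force: 31.0
```

```bash
python3 - <<'E'
from h import *
print(in_tool([.5150,-.3776,.035]),tool()[:3,0])
E
```

```text
[-0.3353672  -0.10609786  0.10803583  1.        ] [ 3.22930987e-03  9.99994722e-01 -3.57547318e-04]
```

Call:
{"method": "creep_tool", "body": {"ticks": [[[-0.36,-0.12,0,0,0.2],[-0.52,-0.16,0,0,0.2],[-0.56,-0.18,0,0,0.2],[-0.56,-0.18,0,0,0.2],[-0.56,-0.18,0,0,0.2],[-0.56,-0.18,0,0,0.2],[-0.56,-0.18,0,0,0.2],[-0.56,-0.18,0,0,0.2],[-0.56,-0.18,0,0,0.2],[-0.56,-0.18,0,0,0.2],[-0.56,-0.18,0,0,0.2],[-0.44,-0.12,0.2,0,0.2],[-0.32,-0.1,0.4,0,0.2],[0,0,0.3,0,0.2],[0,0,0,0,0.2],[0,0,0,0,0.2],[0,0,0,0,0.2]]], "squeeze": 30}}

```text
t: 28.3
eef_pos: [0.5166, -0.3744, 0.0985]
tool_rot: [0.0, 0.707, 0.707, 0.001]
contact_force: [0.6, -0.2, -0.3]
gripper_width: 0.525
grasp_force: 31.0
```

```bash
python3 - <<'E'
from h import *
print(in_tool([.5150,-.3788,.0381]))
E
```

```text
[-0.00438068 -0.00162112  0.0603843   1.        ]
```

Call:
{"method": "creep_tool", "body": {"ticks": [[[-0.08,-0.03,0.4,0,0.2],[0,0,0.4,0,0.2],[0,0,0.26,0,0.2],[0,0,0.08,0,0.2],[0,0,0,0,0.2],[0,0,0,0,0.2]]]}}

```text
t: 28.9
eef_pos: [0.5146, -0.38, 0.0418]
tool_rot: [0.001, 0.708, 0.706, 0.0]
contact_force: [-0.1, 0.1, -0.4]
gripper_width: 0.526
grasp_force: 31.0
```

Call:
{"method": "creep_tool", "body": {"ticks": [[[0,0,0.03,0,0.2],[0,0,0,0,0.2],[0,0,0,0,0.2]]]}}

```text
t: 29.2
eef_pos: [0.5139, -0.3801, 0.0397]
tool_rot: [0.0, 0.708, 0.706, 0.0]
contact_force: [-0.9, 1.0, -1.5]
gripper_width: 0.525
grasp_force: 31.0
```

Call:
{"method": "creep_tool", "body": {"ticks": [[[0,0,0.03,0,0.2],[0,0,0,0,0.2],[0,0,0,0,0.2]]]}}

```text
t: 29.5
eef_pos: [0.514, -0.3801, 0.0382]
tool_rot: [0.0, 0.708, 0.706, 0.0]
contact_force: [-1.7, 0.7, 2.3]
gripper_width: 0.523
grasp_force: 31.2
```

Careful with the scale: shifts go in shares of 50 mm and turns go in units of 0.2 rad. That gives: -0.03 m is -0.6, -0.025 m is -0.5.

Call:
{"method": "creep_tool", "body": {"ticks": [[[0,0,0.02,0,0.2],[0,0,0,0,0.2],[0,0,0,0,0.55],[0,0,0,0,0.65],[0,0,0,0,0.8],[0,0,0,0,0.8],[0,0,0,0,0.8],[0,0,-0.2,0,0.8],[0,0,-0.5,0,0.8],[0,0,-0.6,0,0.8],[0,0,-0.6,0,1],[0,0,0,0,1]]]}}

```text
t: 30.7
eef_pos: [0.5167, -0.3813, 0.1373]
tool_rot: [0.004, 0.708, 0.706, 0.001]
contact_force: [0.6, 0.5, 0.2]
gripper_width: 1.002
grasp_force: 0.0
```

```bash
python3 snap.py w10
```

Call:
{"method": "creep_tool", "body": {"ticks": [[[0.4,0.08,0,0,1],[0.56,0.12,0,0,1],[0.6,0.13,0,0,1],[0.6,0.13,0,0,1],[0.6,0.13,0,0,1],[0.6,0.13,0,0,1],[0.6,0.13,0,0,1],[0.6,0.13,0,0,1],[0.6,0.13,0,0,1],[0.6,0.13,0,0,1],[0.6,0.13,0,0,1],[0.6,0.13,0,0,1],[0.6,0.13,0,0,1],[0.6,0.13,0,0,1],[0.6,0.13,0,0,1],[0.6,0.13,0,0,1],[0.6,0.13,0,0,1],[0.3,0.07,0,0,1],[0,0,0,0,1],[0,0,0,0,1]]]}}

```text
t: 32.75
eef_pos: [0.626, 0.1311, 0.1312]
tool_rot: [0.0, 0.708, 0.706, -0.001]
contact_force: [-0.3, -1.0, -1.2]
gripper_width: 1.001
grasp_force: 0.0
```

```bash
python3 - <<'E'
from h import *
print(in_tool([.6249,.1335,.030]),tool()[:3,0])
E
```

```text
[ 0.00254752 -0.00101195  0.10118285  1.        ] [ 0.00367831  0.99999206 -0.00153298]
```

View pics/w10.png

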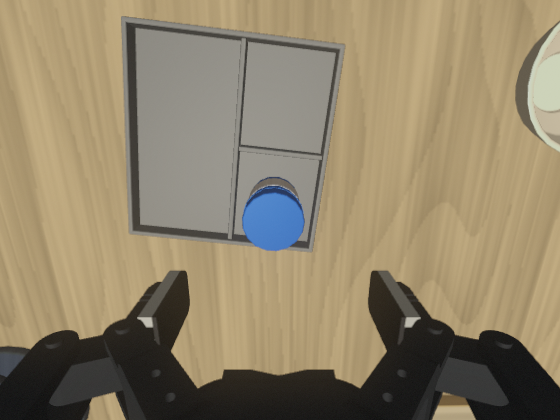

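Blue stands upright in its bay, with its lid at (273,218). Yellow is next.

To row units: 0.025 m is 0.5, 0.02 m is 0.4.

Call:
{"method": "creep_tool", "body": {"ticks": [[[0.05,-0.02,0.4,0,1],[0,0,0.5,0,1],[0,0,0.5,0,1],[0,0,0.4,0,1],[0,0,0.18,0,1],[0,0,0,0,1],[0,0,0,0,0.4],[0,0,0,0,0.3],[0,0,0,0,0.2],[0,0,0,0,0.2],[0,0,0,0,0.2],[0,0,0,0,0.2],[0,0,0,0,0.2]]], "squeeze": 30}}

```text
t: 34.05
eef_pos: [0.6261, 0.1355, 0.0341]
tool_rot: [0.001, 0.708, 0.706, 0.001]
contact_force: [-1.4, -1.1, 5.6]
gripper_width: 0.525
grasp_force: 30.1
```

Call:
{"method": "creep_tool", "body": {"ticks": [[[0,0,0,0,0.2],[0,0,-0.2,0,0.2],[0,0,-0.4,0,0.2],[0,0,-0.6,0,0.2],[0,0,-0.6,0,0.2],[0,0,-0.4,0,0.2],[0,0,0,0,0.2],[0,0,0,0,0.2]]]}}

```text
t: 34.85
eef_pos: [0.6253, 0.1351, 0.143]
tool_rot: [0.0, 0.708, 0.706, 0.0]
contact_force: [-0.3, -0.3, -1.7]
gripper_width: 0.529
grasp_force: 30.9
```

```bash
python3 - <<'E'
from h import *
print(in_tool([.5248,-.2942,.038]),tool()[:3,0])
E
```

```text
[-0.42953744 -0.09918692  0.10501589  1.        ] [ 3.06813629e-03  9.99995273e-01 -2.03199403e-04]
```

Call:
{"method": "creep_tool", "body": {"ticks": [[[-0.36,-0.1,0,0,0.2],[-0.52,-0.12,0,0,0.2],[-0.56,-0.13,0,0,0.2],[-0.56,-0.13,0,0,0.2],[-0.56,-0.13,0,0,0.2],[-0.56,-0.13,0,0,0.2],[-0.56,-0.13,0,0,0.2],[-0.56,-0.13,0,0,0.2],[-0.56,-0.13,0,0,0.2],[-0.56,-0.13,0,0,0.2],[-0.56,-0.13,0,0,0.2],[-0.56,-0.13,0,0,0.2],[-0.56,-0.13,0,0,0.2],[-0.56,-0.13,0,0,0.2],[-0.56,-0.13,0,0,0.2],[-0.38,-0.07,0.2,0,0.2],[0,0,0.4,0,0.2],[0,0,0.3,0,0.2],[0,0,0,0,0.2],[0,0,0,0,0.2]]], "squeeze": 30}}

```text
t: 36.85
eef_pos: [0.5251, -0.2901, 0.0971]
tool_rot: [-0.001, 0.708, 0.707, 0.0]
contact_force: [-0.2, 0.0, -1.0]
gripper_width: 0.525
grasp_force: 30.9
```

```bash
python3 - <<'E'
from h import *
print(in_tool([.5248,-.292,.038]))
E
```

```text
[-1.93119971e-03 -2.38608358e-04  5.91167371e-02  1.00000000e+00]
```

To row units: 0.02 m is 0.4, 0.012 m is 0.24.

Call:
{"method": "creep_tool", "body": {"ticks": [[[-0.02,0,0.4,0,0.2],[0,0,0.4,0,0.2],[0,0,0.24,0,0.2],[0,0,0.08,0,0.2],[0,0,0,0,0.2],[0,0,0,0,0.2]]]}}

```text
t: 37.45
eef_pos: [0.5259, -0.2926, 0.0427]
tool_rot: [0.001, 0.708, 0.706, 0.0]
contact_force: [1.5, -0.2, -1.2]
gripper_width: 0.529
grasp_force: 30.9
```

Call:
{"method": "creep_tool", "body": {"ticks": [[[0,0,0.03,0,0.2],[0,0,0,0,0.2],[0,0,0,0,0.2]]]}}

```text
t: 37.75
eef_pos: [0.5252, -0.2927, 0.0407]
tool_rot: [0.0, 0.708, 0.706, 0.0]
contact_force: [-0.9, -0.6, -0.9]
gripper_width: 0.532
grasp_force: 30.9
```

Call:
{"method": "creep_tool", "body": {"ticks": [[[0,0,0.03,0,0.2],[0,0,0,0,0.2],[0,0,0,0,0.2]]]}}

```text
t: 38.05
eef_pos: [0.525, -0.2925, 0.0388]
tool_rot: [-0.0, 0.708, 0.706, -0.0]
contact_force: [0.1, 0.2, -0.1]
gripper_width: 0.522
grasp_force: 30.9
```

Call:
{"method": "creep_tool", "body": {"ticks": [[[0,0,0.02,0,0.2],[0,0,0,0,0.2],[0,0,0.02,0,0.2],[0,0,0,0,0.2],[0,0,0,0,0.2]]]}}

```text
t: 38.55
eef_pos: [0.5252, -0.2928, 0.0381]
tool_rot: [0.0, 0.708, 0.706, -0.0]
contact_force: [-4.4, 0.5, 11.0]
gripper_width: 0.529
grasp_force: 31.9
```

Call:
{"method": "creep_tool", "body": {"ticks": [[[0,0,0,0,0.55],[0,0,0,0,0.65],[0,0,0,0,0.8],[0,0,0,0,0.8],[0,0,0,0,0.8],[0,0,-0.2,0,0.8],[0,0,-0.5,0,0.8],[0,0,-0.6,0,0.8],[0,0,-0.6,0,0.7],[0,0,0,0,0.6]]]}}

```text
t: 39.55
eef_pos: [0.528, -0.2934, 0.1369]
tool_rot: [0.004, 0.708, 0.706, 0.001]
contact_force: [0.8, -0.3, -1.2]
gripper_width: 0.605
grasp_force: 0.0
```

```bash
python3 snap.py w11
```

Call:
{"method": "creep_tool", "body": {"ticks": [[[0.4,-0.08,0,0,0.6],[0.58,-0.12,0,0,0.6],[0.6,-0.12,0,0,0.6],[0.6,-0.12,0,0,0.6],[0.6,-0.12,0,0,0.6],[0.6,-0.12,0,0,0.6],[0.6,-0.12,0,0,0.6],[0.6,-0.12,0,0,0.6],[0.6,-0.12,0,0,0.6],[0.6,-0.12,0,0,0.6],[0.6,-0.12,0,0,0.6],[0.6,-0.12,0,0,0.6],[0,0,0,0,0.6],[0,0,0,0,0.6]]]}}

```text
t: 41.0
eef_pos: [0.4555, 0.057, 0.1313]
tool_rot: [-0.0, 0.708, 0.707, -0.001]
contact_force: [-0.2, -0.4, -0.3]
gripper_width: 0.597
grasp_force: 0.0
```

```bash
python3 snap.py w12; python3 - <<'E'
import cv2
a,b=[cv2.imread(f"pics/w{i}.png") for i in (11,12)]
cv2.imwrite("pics/wx.png",cv2.resize(cv2.vconcat([a,b]),(400,600)))
E
```

```text
(no output)
```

View pics/wx.png

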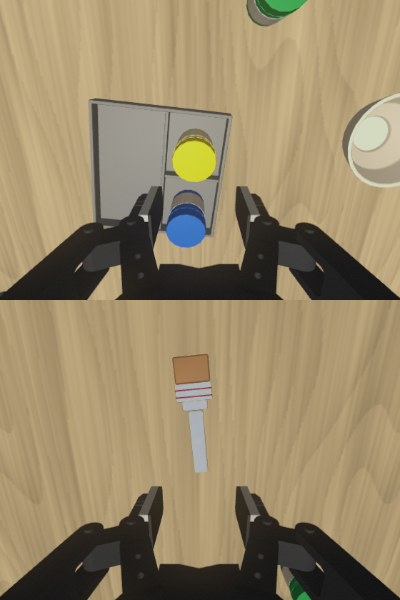

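Yellow and blue stand upright in their own bays. The brush in w12 runs from the bristle end at about (266,76) to the handle end at about (281,239), in full pixels.

```bash
python3 - <<'E'
from h import *
import pickle
np.set_printoptions(precision=4,suppress=True)
COL["white"]=((0,0,140),(180,45,255));COL["bris"]=((0,120,60),(14,255,190))
w2,w12=[pickle.load(open(f"w{i}.pkl","rb")) for i in(2,12)]
def line(v,b):
    r=cv2.minAreaRect(np.float32(v.mask("white",b)));B=cv2.boxPoints(r);B=B[np.argsort(B[:,1])];print(r);return B[:2].mean(0),B[2:].mean(0)
e2=line(w2,(165,125,205,195));e=line(w12,(250,166,305,250))
rb=cv2.minAreaRect(np.float32(w12.mask("bris",(230,60,310,125))));print(rb)
print("end",tri(w2,e2[1],w12,e[1]))
P=w12.plane([e[0],e[1],rb[0]],.010);print(P)
u=P[2]-P[1];u/=np.linalg.norm(u);g=P[1]+.058*u;print("grip",g,u, np.degrees(np.arctan2(u[1],u[0])))
T=tool();print(in_tool([*g[:2],.003]),np.degrees(np.arctan2(T[1,0],T[0,0])))
E
```

```text
((184.45887756347656, 153.62086486816406), (60.93368911743164, 14.726696968078613), 79.04593658447266)
((277.8316650390625, 202.8168487548828), (76.02084350585938, 20.199254989624023), 84.2894058227539)
((266.48773193359375, 114.36475372314453), (2.082321882247925, 27.160722732543945), 84.80557250976562)
end (array([0.4589, 0.0216, 0.0076]), np.float64(1.4960193007261828e-06))
[[0.4523 0.0922 0.01  ]
 [0.4589 0.0227 0.01  ]
 [0.4465 0.1333 0.01  ]]
grip [0.4524 0.0803 0.01  ] [-0.1117  0.9937  0.    ] 96.41150904110859
[ 0.0242 -0.0032  0.1283  1.    ] 89.82675972444689
```

To row units: 0.03 m is 0.6, 0.025 m is 0.5, -0.055 rad is -0.275.

Call:
{"method": "creep_tool", "body": {"ticks": [[[0.24,-0.03,0.2,0,0.6],[0.23,-0.03,0.5,-0.25,0.6],[0,0,0.6,-0.275,0.6],[0,0,0.6,0,0.6],[0,0,0.4,0,0.5],[0,0,0,0,0.5],[0,0,0,0,0.5]]], "squeeze": 30}}

```text
t: 41.75
eef_pos: [0.4532, 0.0794, 0.0168]
tool_rot: [-0.0, 0.671, 0.742, -0.0]
contact_force: [0.5, -0.8, 0.5]
gripper_width: 0.502
grasp_force: 0.0
```

```bash
python3 - <<'E'
from h import *
print(in_tool([.4524,.0800,.003]))
E
```

```text
[ 7.09198067e-04 -6.94733486e-04  1.37730870e-02  1.00000000e+00]
```

To row units: 0.007 m is 0.14, 0.0055 m is 0.11.

Call:
{"method": "creep_tool", "body": {"ticks": [[[0,-0.01,0.14,0,0.5],[0,0,0.11,0,0.5],[0,0,0,0,0.4],[0,0,0,0,0.3],[0,0,0,0,0.2],[0,0,0,0,0.1],[0,0,0,0,0.05],[0,0,0,0,0.05],[0,0,0,0,0.05]]], "squeeze": 30}}

```text
t: 42.65
eef_pos: [0.4529, 0.0802, 0.0047]
tool_rot: [0.0, 0.67, 0.742, 0.0]
contact_force: [-1.8, -0.7, 6.0]
gripper_width: 0.2
grasp_force: 29.7
```

Call:
{"method": "creep_tool", "body": {"ticks": [[[0,0,0,0,0.05],[0,0,-0.2,0,0.05],[0,0,-0.5,0,0.05],[0,0,-0.6,0,0.05],[0,0,-0.6,0,0.05],[0,0,0,0,0.05],[0,0,0,0,0.05]]]}}

```text
t: 43.35
eef_pos: [0.4531, 0.08, 0.1001]
tool_rot: [0.001, 0.67, 0.742, 0.001]
contact_force: [-0.9, -0.2, -1.3]
gripper_width: 0.196
grasp_force: 29.5
```

```bash
python3 - <<'E'
from h import *
T=tool();print(in_tool([.4395,-.3265,.007]),np.degrees(np.arctan2(T[1,0],T[0,0])))
E
```

```text
[-0.40298105 -0.05493583  0.0931088   1.        ] 95.8226030819553
```

To row units: -0.029 m is -0.58, -0.027 m is -0.54, 0.09 rad is 0.45.

Call:
{"method": "creep_tool", "body": {"ticks": [[[-0.36,-0.06,0,0,0.05],[-0.54,-0.08,0,0,0.05],[-0.58,-0.08,0,0,0.05],[-0.58,-0.08,0,0,0.05],[-0.58,-0.08,0,0,0.05],[-0.58,-0.08,0,0,0.05],[-0.58,-0.08,0,0,0.05],[-0.58,-0.08,0,0,0.05],[-0.58,-0.08,0,0,0.05],[-0.58,-0.08,0,0,0.05],[-0.58,-0.08,0,0,0.05],[-0.58,-0.08,0,0,0.05],[-0.58,-0.08,0,0,0.05],[-0.58,-0.08,0,0,0.05],[-0.44,-0.05,0,0.3,0.05],[0,0,0,0.45,0.05],[0,0,0,0.34,0.05],[0,0,0,0,0.05],[0,0,0,0,0.05]]], "squeeze": 30}}

```text
t: 45.25
eef_pos: [0.4376, -0.338, 0.0988]
tool_rot: [-0.001, 0.746, 0.665, -0.0]
contact_force: [1.0, -0.7, -0.5]
gripper_width: 0.196
grasp_force: 29.5
```

```bash
python3 snap.py w13; python3 - <<'E'
from h import *
T=tool();print(in_tool([.4381,-.3384,.0085]),np.degrees(np.arctan2(T[1,0],T[0,0])))
E
```

```text
[-3.88921354e-04  5.30996675e-04  9.04193342e-02  1.00000000e+00] 83.434841851039
```

View pics/w13.png

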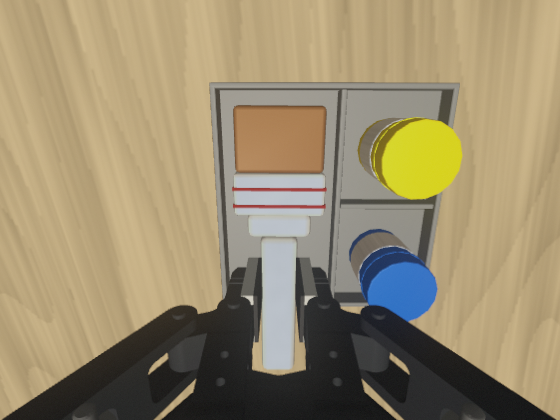

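The brush is square over the grey long bay and centred: it spans x 233–327 between walls at about 222 and 338.

To row units: 0.025 m is 0.5, 0.02 m is 0.4.

Call:
{"method": "creep_tool", "body": {"ticks": [[[0,0,0.4,0,0.05],[0,0,0.5,0,0.05],[0,0,0.5,0,0.05],[0,0,0.24,0,0.05],[0,0,0.1,0,0.05],[0,0,0,0,0.05],[0,0,0,0,0.05]]]}}

```text
t: 46.0
eef_pos: [0.4384, -0.3388, 0.0132]
tool_rot: [0.001, 0.747, 0.665, 0.0]
contact_force: [0.2, 0.3, -0.7]
gripper_width: 0.193
grasp_force: 29.5
```

Call:
{"method": "creep_tool", "body": {"ticks": [[[0,0,0.03,0,0.05],[0,0,0,0,0.05],[0,0,0,0,0.05]]]}}

```text
t: 46.3
eef_pos: [0.4379, -0.3388, 0.0113]
tool_rot: [0.0, 0.747, 0.665, 0.0]
contact_force: [-0.4, -0.1, 0.3]
gripper_width: 0.196
grasp_force: 29.5
```

Call:
{"method": "creep_tool", "body": {"ticks": [[[0,0,0.02,0,0.05],[0,0,0,0,0.05],[0,0,0,0,0.05]]]}}

```text
t: 46.6
eef_pos: [0.4377, -0.3385, 0.0098]
tool_rot: [-0.0, 0.747, 0.665, -0.0]
contact_force: [0.1, -0.0, -0.1]
gripper_width: 0.196
grasp_force: 29.5
```

Call:
{"method": "creep_tool", "body": {"ticks": [[[0,0,0.02,0,0.05],[0,0,0,0,0.05],[0,0,0,0,0.05]]]}}

```text
t: 46.9
eef_pos: [0.4377, -0.3385, 0.0088]
tool_rot: [-0.0, 0.747, 0.665, -0.0]
contact_force: [-0.7, -0.1, 0.4]
gripper_width: 0.199
grasp_force: 29.5
```

Call:
{"method": "creep_tool", "body": {"ticks": [[[0,0,0.02,0,0.05],[0,0,0,0,0.05],[0,0,0,0,0.05]]]}}

```text
t: 47.2
eef_pos: [0.4378, -0.3385, 0.0087]
tool_rot: [0.0, 0.747, 0.665, -0.0]
contact_force: [-2.6, 1.8, 10.2]
gripper_width: 0.197
grasp_force: 30.6
```

Contact with the floor at the expected height. Releasing, lifting and checking.

Call:
{"method": "creep_tool", "body": {"ticks": [[[0,0,0,0,0.25],[0,0,0,0,0.35],[0,0,0,0,0.35],[0,0,-0.2,0,0.35],[0,0,-0.5,0,0.35],[0,0,-0.6,0,0.35],[0,0,-0.6,0,0.35],[0,0,-0.6,0,0.35],[0,0,-0.6,0,0.35],[-0.6,0,0,0,0.35],[-0.6,0,0,0,0.35],[-0.6,0,0,0,0.35],[0,0,0,0,0.35],[0,0,0,0,0.35]]]}}

```text
t: 48.6
eef_pos: [0.4269, -0.4281, 0.163]
tool_rot: [-0.0, 0.747, 0.664, 0.0]
contact_force: [0.3, 0.8, 0.7]
gripper_width: 0.349
grasp_force: 0.0
```

```bash
python3 - <<'E'
from h import *
t=View("scene");u=View("top");cv2.imwrite("pics/fin.png",cv2.vconcat([cv2.resize(t.im[120:320,60:460],(600,300)),cv2.resize(u.im[110:310,90:490],(600,300))]))
E
```

```text
(no output)
```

View pics/fin.png

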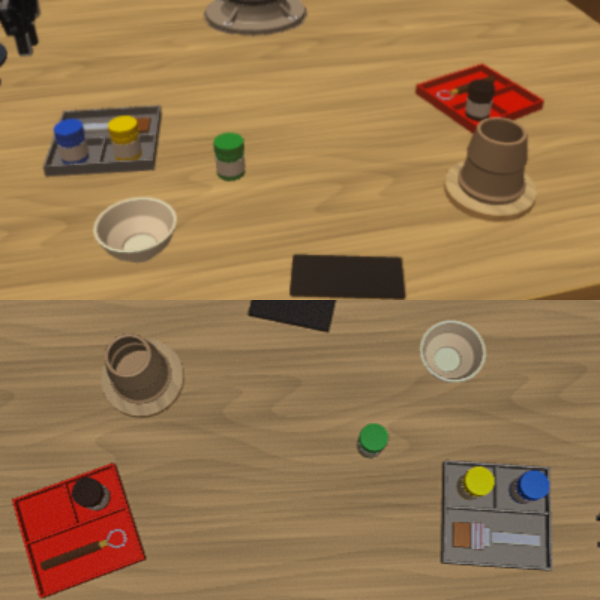

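Both kits are complete. The jars stand upright at (90,493), (479,481) and (534,485) in the lower panel, the tools lie flat in the long bays, and the green jar, pot and bowl are undisturbed.

```bash
python3 -c "
from station import bot
print(bot.hand_in())"
```

```text
the job is handed in; nothing more can be done
None
```

Both kits are made up and handed in after about 49 s of robot time: black jar and loop tool in the red tray, blue jar, yellow jar and brush in the grey tray, with the green jar, pot and bowl left as they stood.

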